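Cam-clamp a turned blank flat to the fence

TASK

Clamp the turned wooden blank that has a sawn flat in the blue cam clamp for drilling: stand it on the clamp's bed midway along the fence, spigot up and flat facing the fence, then swing the red cam lever round until the cam's high point bears squarely on the sprung follower (lever pointing straight at the blank) and the black pad holds the blank with its flat flush against the fence. Let go, and leave the other things on the bench where they are.

Things in the scene. Friction and masses are not known exactly. Their poses are not given: they have to be found in the camera images.
- fixture: cam clamp fixed to the bench. Plywood bed 18 mm thick, 230 mm along x (-52 to 178) by 120 mm along y. Origin on the cam's turning axis at bench height, z up, +x from the cam through brass follower and black pad to the pale fence, whose face is at x = 149 mm (100 mm long along y, top 52 mm above the bench)
- pad_face (a point): middle of the black pad's face towards the fence; pad 50 mm wide along the fixture's y, top 51 mm above the bench. It moves along fixture x: 80 mm with the cam's low side on the follower, up to 88 mm at the start, 100 mm at the high point (97 with the blank). At the start 61 to 69 mm are open between pad and fence; the blank needs 52
- seat (a point): point on top of the bed (18 mm above the bench) where the blank's axis stands when its flat is flush against the fence and it is midway along it: x = 127 mm, y = 0 in the fixture's frame; axes as the fixture's
- cam (a joint): angle (rad, + anticlockwise from above) of the blue eccentric cam (radius 32 mm, 10 mm off its axis). 0: lever points along fixture -x, low side on the follower. +3.14 or -3.14 (the same place): high point on the follower, lever straight at the blank. Range -3.7 to 3.7, no stop at the high point; starts within 1.3 of 0; needs 4 to 7 N at the handle; stays where it is left
- cam_handle (a point): middle of the upright round red handle of the cam lever, 78 mm above the bench: 18 mm across, from 55 to 100 mm above the bench, 65 mm from the cam's axis, on the side of the cam's high point (two yellow dots). The flat lever below it has its top 55 mm above the bench
- pad (a joint): travel (m) of the black pad against its own spring: 0 free, negative when it presses on something, about -0.003 with the blank clamped at the cam's high point (about 7 N)
- blank_mid (a point): centre, half-way up, of the loose reddish blank (68 mm tall, about 100 g, standing on the bench, spigot up). Lower part: turned body 60 mm across, 34 mm high, with one pale sawn flat 41 mm long on its own +x side. Upper part: round spigot 28 mm across, from 34 to 68 mm above its underside, good to grip. z up
- flat (a point): middle of the blank's pale sawn flat, 22 mm from the blank's axis, 17 mm above its underside; x is the flat's outward direction. A pale strip along the top edge of the flat shows it from above, and a pale mark on top of the spigot points from the axis to it
- round_blank: bystander, leave alone: the dark brown twin blank: same 60 mm turned body and 28 mm spigot, but fully round, no flat; not to be used; origin under it
- bowl: bystander, leave alone: turned reddish wooden bowl, 130 mm across, 50 mm high; origin under it
- wax_tin: bystander, leave alone: yellow tin, 70 mm across, 50 mm high; origin under it
- mallet: bystander, leave alone: wooden mallet lying on its side; origin under it
- chisel: bystander, leave alone: chisel lying down, 150 mm wooden handle, 100 mm blade; origin under it
- gouge: bystander, leave alone: gouge lying down, 150 mm wooden handle, 120 mm blade; origin under it
- sanding_block: bystander, leave alone: cork sanding block 100 x 60 x 35 mm; origin under it
There are look-alikes about, which are no part of the job. What is shaped like the part that bears blank_mid but purple or turquoise is not meant.

How it is judged:
By the outcome, as a careful person would: the job done as asked, in the order asked, and still so for the second after the job is handed in, with the robot touching nothing.
It also fails if it takes over 64 s, if anything falls off the work surface, if the arm or the gripper's body presses on something with over 40 N, if the wrist force passes 120 N, or if a joint passes its speed limit or range.

ROBOT

A 6-joint arm with a two-finger parallel gripper is mounted at the origin on the work surface. World frame = base frame: x ahead of the robot, y to its left, z up, the work surface at z = 0. Lengths are in m, angles in rad, forces in N, time in s.
With the tool pointing down it reaches from about 0.35 to 0.775 m from the base axis. Payload 7.3 kg.
Tool frame: the origin (TCP) lies midway between the tips of the shut fingers; the grasp point (between the pads) lies 19 mm behind it; z points along the fingers, y is the line along which they close (so a half turn about z gives the same grasp; the last joint's range is limited). The gripper opens to 92 mm and grips with 3 to 60 N. Pads are 19 mm wide; open, the fingers measure 130 mm over their backs; the gripper's body (75 mm by 190 mm) begins 47 mm behind the grasp point.
Start: joints at [-1.307, 0.342, 1.524, -0, 1.275, -0.146], TCP at [0.209, -0.482, 0.227] pointing down, gripper open.
Joint ranges: [-2.53, 2.53], [-0.77, 2.02], [0.04, 2.7], [-1, 4.14], [0.28, 2.66], [-3.11, 3.11]. Speed limits (rad/s): [2.57, 2.57, 3.14, 3.14, 3.14, 3.14].

INTERFACE

Orientations are given as a rotation vector (axis times angle).
In Python, from plant import manip, read_camera, order, masks_of gives the robot as it stands.
- The arm moves only by the tool send_rows, never from a script. Its argument "deltas" is a list of rows, each a list of 4 numbers: the shift along the tool's x, y, z normalised to -1 to 1, where 1 is 0.15 m, then the turn about the tool's z normalised to -1 to 1, where 1 is pi/2 rad. In form: [[dx, dy, dz, turn], ...]. A call has exactly 10 rows; each row is the pose to reach, as a shift and turn from the pose commanded when the call began, along the tool's axes at that moment; what a row does not reach only later rows make up. A row lasts 1/12 s, in which the tool goes at most 41.7 mm and 7.16 degrees, less where a joint would pass 70% of its speed; a pose out of reach is approached as far as the arm can. A call with a number of a shift or a turn outside -1 to 1 is refused whole. A call with a gripper value outside its range is refused whole. "claw" is the opening, from -1 (shut) to 1 (fully open), set as the call begins (left out, the last holds). The fingers move at their own pace and stop on an object; "newtons" is the grip in N (left out, the last holds). Time passes only in rows, so rows that repeat a pose let the fingers close, or fill a call up. It gives the time, the measured TCP pose, the force, the opening and the grip force at its end, in the units of the state.
- manip.read_state(): the state, without advancing time (a new reading comes with each control period).
- read_camera(name): name is "scene" or "top" or "wrist"; returns a dict with "image" (480x640x3 uint8, red, green, blue), "mtx" (3x3 intrinsics, pixels), "rvec" (rotation vector, rad) and "tvec" (3), from world to camera coordinates, as OpenCV has them. Camera axes: x right, y down, z forward; pixel columns grow to the right and rows downward; lengths in m; the calibration is good to about 2 mm. A picture is of the moment at which its call begins. There is no depth.
- order.close_job(): hands the job in; it is judged then, once.
Trained networks look in the newest picture that a camera, given by its name, has taken for a name from the list of things; names that differ only in an ending like _2 or _b are one class to them, and where a whole thing is asked for, a point or a joint stands for the part that bears it (a point fixed in the world has none). Each returns a list of dicts, best first, with "conf" (0 to 1); they miss things now and then, are a little off and sometimes report something else, mostly with a low value. They report only what shows in the picture. A call takes as long as a camera call. They do not tell look-alikes from the thing itself.
- masks_of(camera, name): "mask" (480x640 bool, what is visible of it) and "uv" ([column, row] in pixels, amid what is visible of it).
The state is a dict: "clock": time; "joint_pos": joint angles; "joint_velocities": joint speeds; "joint_efforts": joint torques, N m; "eef_pos": TCP position; "tool_rot": TCP orientation; "contact_force": force on the tool from outside, world axes, zero at the start; "ft_torque": the same for the moment, N m; "gripper_width": finger opening in m; "grip_force": force on a finger pad.
Only numpy, scipy, OpenCV 4.12 (cv2) and the standard library are available. Lean on these libraries where they do the work, as an engineer would, in place of code of your own. Each camera call takes 0.05 s, during which the arm holds its last target. There are 200 camera calls.

## Working session

There is one attempt and no reset: what is moved stays moved. The work goes in short steps, Python scripts to look and compute and a tool call to move; the robot and the scene stay as the last step left them, time stands still between calls to the robot, and variables do not carry over. Pictures are saved under pics/ and viewed, at most 10 in all, crops included, and the job is handed in when it is done.

Besides the shell and the picture viewer there is one more tool, called after "Request:" by a JSON object that holds its "api" and its "payload". send_rows: Moves the arm, as the interface text tells. Its arguments: {"type":"object","properties":{"deltas":{"type":"array","items":{"type":"array","items":{"type":"number","minimum":-1,"maximum":1}}},"claw":{"type":"number"},"newtons":{"type":"number"}},"required":["deltas"]}

```bash
mkdir -p pics; ls
python3 - <<'E'
from plant import manip, read_camera, order, masks_of
import cv2, numpy as np
for c in ["top","scene"]:
    r=read_camera(c); cv2.imwrite(f"pics/{c}0.png",r["image"][:,:,::-1])
    R=cv2.Rodrigues(r["rvec"])[0]; print(c,(-R.T@r["tvec"].ravel()).round(3),r["mtx"].round(0).tolist())
    for n in ["blank_mid","fixture","cam","cam_handle","pad_face","round_blank","flat"]:
        try: print(n,[(round(float(d["conf"]),2),np.round(d["uv"]).tolist(),int(d["mask"].sum())) for d in masks_of(c,n)])
        except Exception as e: print(n,e)
print(manip.read_state())
E
```

```text
pics
top [ 0.465 -0.058  1.244] [[449.0, 0.0, 323.0], [0.0, 449.0, 239.0], [0.0, 0.0, 1.0]]
blank_mid [(0.88, [216.0, 242.0], 384), (0.75, [185.0, 270.0], 423), (0.64, [248.0, 248.0], 352), (0.3, [474.0, 305.0], 752)]
fixture [(0.81, [346.0, 256.0], 3825)]
cam [(0.93, [346.0, 230.0], 515)]
cam_handle [(0.75, [342.0, 230.0], 572)]
pad_face []
round_blank [(0.71, [409.0, 263.0], 374)]
flat [(0.91, [212.0, 242.0], 377), (0.73, [253.0, 247.0], 376), (0.67, [184.0, 266.0], 428)]
scene [ 1.642 -0.091  0.759] [[522.0, 0.0, 318.0], [0.0, 522.0, 238.0], [0.0, 0.0, 1.0]]
blank_mid [(0.91, [400.0, 253.0], 498), (0.81, [462.0, 246.0], 478), (0.6, [440.0, 258.0], 596)]
fixture [(0.69, [301.0, 251.0], 2681)]
cam [(0.78, [296.0, 262.0], 488)]
cam_handle []
pad_face [(0.42, [302.0, 241.0], 78), (0.3, [295.0, 263.0], 526)]
round_blank [(0.79, [232.0, 246.0], 533)]
flat [(0.77, [400.0, 251.0], 595), (0.72, [297.0, 262.0], 508), (0.71, [437.0, 256.0], 555), (0.66, [461.0, 241.0], 506), (0.63, [210.0, 296.0], 1867)]
{'clock': 0.8, 'joint_pos': array([-1.30696903e+00,  3.41981407e-01,  1.52408409e+00,  1.61880480e-05,
        1.27538912e+00, -1.45961361e-01]), 'joint_velocities': array([-0.00176185, -0.0005369 , -0.00054183, -0.00025436,  0.00015898,
        0.00124772]), 'joint_efforts': array([-5.08866651e-04, -4.31083167e+01, -2.44467276e+01,  7.19221425e-02,
        4.80994920e-02, -1.74316335e-05]), 'eef_pos': array([ 0.20921975, -0.48154344,  0.22675573]), 'tool_rot': array([3.07574585e+00, 6.39164962e-01, 3.70538401e-05]), 'contact_force': array([-0.39169249, -0.91344969,  0.00928174]), 'ft_torque': array([0.01909913, 0.04151096, 0.01994558]), 'grip_force': 0.0, 'gripper_width': 0.09150633552889226}
```

Run:
```python
import cv2
a=cv2.imread("pics/top0.png")[190:340,160:430]
b=cv2.imread("pics/scene0.png")[200:320,190:490]
cv2.imwrite("pics/a.png",cv2.resize(a,None,fx=2.96,fy=2.96,interpolation=cv2.INTER_CUBIC)[:,:800])
```

```text
(no output)
```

View pics/a.png

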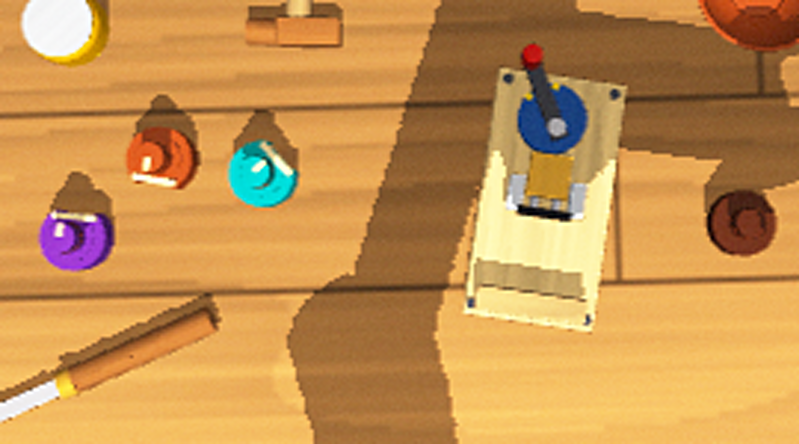

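View pics/top0.png

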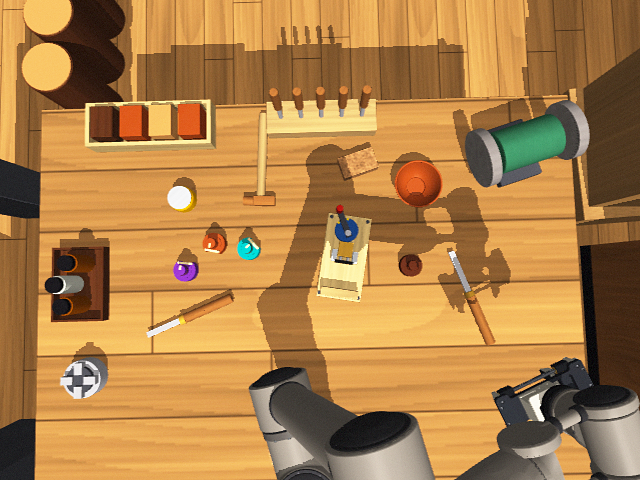

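```bash
cat > h.py <<'E'
import numpy as np, cv2
from plant import manip, read_camera, order, masks_of
def ray(r,uv,z):
    R=cv2.Rodrigues(np.array(r["rvec"],float))[0]; C=-R.T@np.array(r["tvec"],float).ravel()
    d=R.T@np.linalg.inv(r["mtx"])@np.array([uv[0],uv[1],1.]); return C+d*(z-C[2])/d[2]
def proj(r,P): return cv2.projectPoints(np.atleast_2d(np.array(P,float)),np.array(r["rvec"],float),np.array(r["tvec"],float),r["mtx"],None)[0].reshape(-1,2)
def tool(s=None):
    s=s or manip.read_state(); return np.array(s["eef_pos"]),cv2.Rodrigues(np.array(s["tool_rot"]))[0]
def move(P,ang_y=None):
    """shift (normalised) to TCP target P; ang_y: wanted world angle of tool y (mod pi)"""
    p,R=tool(); d=R.T@(np.array(P)-p)/.15; out=[d.round(3).tolist(),"yang",round(float(np.arctan2(R[1,1],R[0,1])),3)]
    if ang_y is not None:
        # tool z down: +turn about tool z = clockwise from above
        t=-(ang_y-np.arctan2(R[1,1],R[0,1])); t=(t+np.pi/2)%np.pi-np.pi/2
        out+=["turn",round(t/(np.pi/2),3)]
    print(*out)
E
python3 - <<'E'
from h import *
r=read_camera("top")
f=lambda x,y,z: ray(r,(160+x/2.96,190+y/2.96),z)
q=[f(500,66,.018),f(626,86,.018),f(592,331,.018),f(465,313,.018)]
print(np.round(q,3))
mx=(q[2]+q[3])/2-(q[0]+q[1])/2; print("len",np.linalg.norm(mx),"ang",np.arctan2(mx[1],mx[0]))
c=np.mean(q,0); a=np.arctan2(mx[1],mx[0]); ex=np.array([np.cos(a),np.sin(a),0]); o=c-ex*.063; print("fixture origin",o,"seat",o+ex*.127)
print("handle",f(533,54,.1),"camaxis?",f(557,127,.06))
print("flat",f(133,178,.034),f(168,186,.034),"body",f(161,158,.034))
print("others",f(263,174,.034),f(76,238,.034))
p,R=tool();print(R.round(2)); w=read_camera("wrist"); Rw=cv2.Rodrigues(w["rvec"])[0]; C=-Rw.T@w["tvec"].ravel(); print("wrist cam in tool",R.T@(C-p),(R.T@Rw.T).round(2),w["mtx"])
print(manip.read_state()["joint_pos"])
E
```

```text
[[ 0.626 -0.067  0.018]
 [ 0.604 -0.183  0.018]
 [ 0.379 -0.145  0.018]
 [ 0.399 -0.029  0.018]]
len 0.22916644750699203 ang 2.9726835521780055
fixture origin [ 0.56419549 -0.11650878  0.018     ] seat [ 0.43900286 -0.09515918  0.018     ]
handle [ 0.62491315 -0.09533685  0.1       ] camaxis? [ 0.56418303 -0.11617537  0.06      ]
flat [0.53011103 0.27114833 0.034     ] [0.52193963 0.23917374 0.034     ] body [0.54773523 0.24533986 0.034     ]
others [0.5305811  0.15214486 0.034     ] [0.4767708  0.32363346 0.034     ]
[[ 0.92  0.4   0.  ]
 [ 0.4  -0.92 -0.  ]
 [-0.    0.   -1.  ]]
wrist cam in tool [ 7.70973854e-02  1.56478402e-04 -1.58189503e-01] [[-0.   -0.96 -0.28]
 [ 1.   -0.   -0.  ]
 [ 0.   -0.28  0.96]] [[394.25401558   0.         324.74952182]
 [  0.         394.25401558 241.5980314 ]
 [  0.           0.           1.        ]]
[-1.30699338e+00  3.41983067e-01  1.52414008e+00  2.28029871e-06
  1.27541336e+00 -1.46004330e-01]
```

Request:
{"api": "send_rows", "payload": {"deltas": [[0.1, -0.09, 0, 0], [0.2, -0.18, 0, 0], [0.3, -0.27, 0, 0], [0.4, -0.36, 0, 0], [0.5, -0.45, 0, 0], [0.6, -0.54, 0, 0], [0.7, -0.63, 0, 0], [0.8, -0.72, 0, 0], [0.9, -0.81, 0, 0], [1, -0.9, 0, 0]], "claw": 1}}

```text
clock: 1.73
eef_pos: [0.2933, -0.2971, 0.2268]
tool_rot: [3.076, 0.639, 0.0]
contact_force: [0.3, -0.5, -0.7]
gripper_width: 0.0918
grip_force: 0.0
```

Request:
{"api": "send_rows", "payload": {"deltas": [[0.1, -0.09, 0, 0], [0.2, -0.18, 0, 0], [0.3, -0.27, 0, 0], [0.4, -0.36, 0, 0], [0.5, -0.45, 0, 0], [0.6, -0.54, 0, 0], [0.7, -0.63, 0, 0], [0.8, -0.72, 0, 0], [0.9, -0.81, 0, 0], [1, -0.9, 0, 0]]}}

```text
clock: 2.57
eef_pos: [0.3771, -0.1134, 0.2269]
tool_rot: [3.075, 0.639, 0.001]
contact_force: [0.8, -0.4, -0.9]
gripper_width: 0.0917
grip_force: 0.0
```

Request:
{"api": "send_rows", "payload": {"deltas": [[0.1, -0.09, 0, 0], [0.2, -0.18, 0, 0], [0.3, -0.27, 0, 0], [0.4, -0.36, 0, 0], [0.5, -0.45, 0, 0], [0.6, -0.54, 0, 0], [0.7, -0.63, 0, 0], [0.8, -0.72, 0, 0], [0.9, -0.81, 0, 0], [1, -0.9, 0, 0]]}}

```text
clock: 3.4
eef_pos: [0.4609, 0.0702, 0.2268]
tool_rot: [3.076, 0.639, 0.0]
contact_force: [1.0, -0.2, -0.0]
gripper_width: 0.0916
grip_force: 0.0
```

Request:
{"api": "send_rows", "payload": {"deltas": [[0.1, -0.09, 0.03, 0.05], [0.2, -0.18, 0.06, 0.1], [0.3, -0.27, 0.09, 0.15], [0.4, -0.36, 0.12, 0.2], [0.5, -0.45, 0.15, 0.25], [0.6, -0.54, 0.18, 0.3], [0.7, -0.63, 0.21, 0.35], [0.8, -0.72, 0.24, 0.4], [0.9, -0.81, 0.27, 0.42], [1, -0.9, 0.3, 0.42]], "claw": 0.1}}

```text
clock: 4.23
eef_pos: [0.5447, 0.2538, 0.1814]
tool_rot: [3.117, -0.394, -0.0]
contact_force: [0.3, 0.3, 0.9]
gripper_width: 0.0504
grip_force: 0.0
```

Run:
```python
from h import *
w=read_camera("wrist"); cv2.imwrite("pics/w1.png",w["image"][:,:,::-1]); np.savez("w1.npz",**w)
move([0.547,0.25,0.18],1.32); print(proj(w,[[0.547,0.25,.068],[0.526,0.255,.034]]))
```

```text
[0.021, 0.04, 0.002] yang -1.82 turn 0.001
[[330.11556107 233.86822117]
 [329.94818287 248.56367497]]
```

View pics/w1.png

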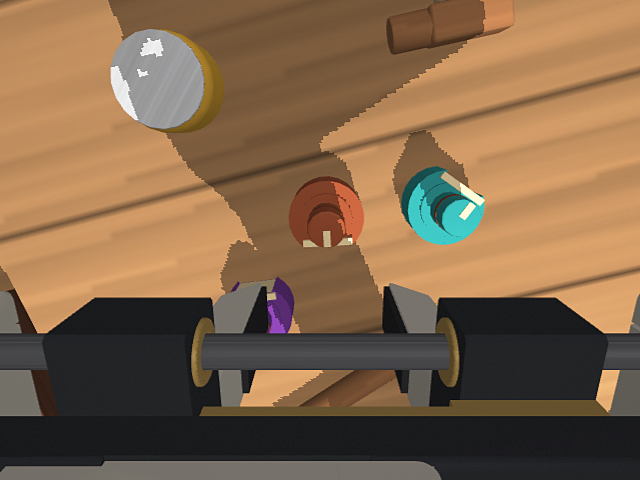

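Run:
```python
import cv2
a=cv2.imread("pics/w1.png")[170:260,280:380]
cv2.imwrite("pics/w1c.png",cv2.resize(a,None,fx=6,fy=6,interpolation=cv2.INTER_NEAREST))
```

```text
(no output)
```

View pics/w1c.png

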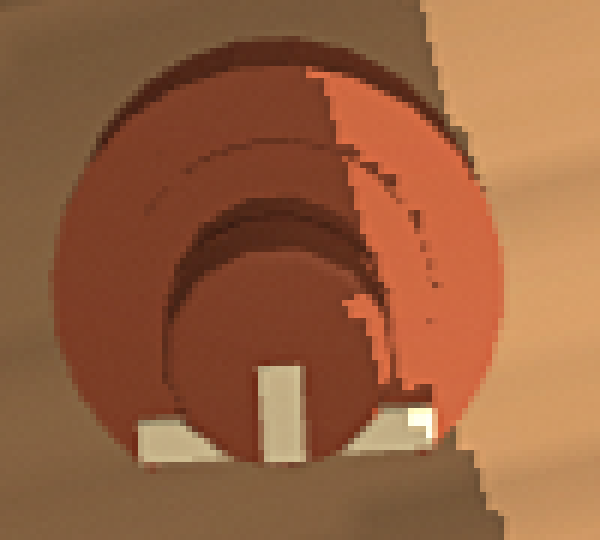

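Run:
```python
from h import *
w=dict(np.load("w1.npz"))
g=lambda x,y,z: ray(w,(280+x/6,170+y/6),z)
s=g(278,358,.068); a=g(137,465,.034); b=g(435,452,.034); n=a-b; t=np.arctan2(n[1],n[0])
print("spig",s,"flat",a,b,np.linalg.norm(n),"normal ang",t+np.pi/2, "mark dir",np.arctan2(*((g(283,465,.068)-g(281,366,.068))[[1,0]])))
ang=t+np.pi/2; m=(a+b)/2; print("axis from flat",m-.022*np.array([np.cos(ang),np.sin(ang),0]), "body c", (g(52,275,.034)+g(505,275,.034))/2)
```

```text
spig [0.55067308 0.25184337 0.068     ] flat [0.53236939 0.27607067 0.034     ] [0.52409319 0.23664373 0.034     ] 0.040286214266927536 normal ang 2.9346843810474397 mark dir 2.9102245999472953
axis from flat [0.54976205 0.25183762 0.034     ] body c [0.55302357 0.25102334 0.034     ]
```

Request:
{"api": "send_rows", "payload": {"deltas": [[0.04, 0, 0.1, 0], [0.04, 0, 0.22, 0], [0.04, 0, 0.34, 0], [0.04, 0, 0.46, 0], [0.04, 0, 0.58, 0], [0.04, 0, 0.7, 0], [0.04, 0, 0.8, 0], [0.04, 0, 0.88, 0], [0.04, 0, 0.95, 0], [0.04, 0, 0.95, 0]], "claw": 0.1}}

```text
clock: 5.12
eef_pos: [0.549, 0.2509, 0.037]
tool_rot: [3.116, -0.391, -0.005]
contact_force: [0.5, -0.8, -0.0]
gripper_width: 0.0504
grip_force: 0.0
```

Request:
{"api": "send_rows", "payload": {"deltas": [[0, 0, 0, 0], [0, 0, 0, 0], [0, 0, 0, 0], [0, 0, 0, 0], [0, 0, 0, 0], [0, 0, 0, 0], [0, 0, 0, 0], [0, 0, 0, 0], [0, 0, 0, 0], [0, 0, 0, 0]], "claw": -1, "newtons": 20}}

```text
clock: 5.95
eef_pos: [0.5507, 0.2515, 0.0401]
tool_rot: [-3.117, 0.392, -0.002]
contact_force: [-1.1, -1.0, 5.7]
gripper_width: 0.0277
grip_force: 20.0
```

Request:
{"api": "send_rows", "payload": {"deltas": [[0, 0, -0.03, 0], [0, 0, -0.1, 0], [0, 0, -0.2, 0], [0, 0, -0.3, 0], [0, 0, -0.4, 0], [0, 0, -0.5, 0], [0, 0, -0.6, 0], [0, 0, -0.7, 0], [0, 0, -0.8, 0], [0, 0, -0.8, 0]]}}

```text
clock: 6.78
eef_pos: [0.5516, 0.2518, 0.1629]
tool_rot: [-3.115, 0.391, -0.008]
contact_force: [0.4, -0.3, -1.3]
gripper_width: 0.0277
grip_force: 20.0
```

Request:
{"api": "send_rows", "payload": {"deltas": [[0, 0.06, 0, 0], [-0.01, 0.14, 0, 0], [-0.02, 0.23, 0, 0], [-0.02, 0.32, 0, 0], [-0.03, 0.41, 0, 0], [-0.03, 0.5, 0, 0], [-0.04, 0.59, 0, 0], [-0.04, 0.68, 0, 0], [-0.05, 0.77, 0, 0], [-0.05, 0.86, 0, 0]]}}

```text
clock: 7.62
eef_pos: [0.5104, 0.1269, 0.1591]
tool_rot: [3.117, -0.392, -0.0]
contact_force: [0.2, 0.5, -1.2]
gripper_width: 0.0275
grip_force: 20.0
```

Request:
{"api": "send_rows", "payload": {"deltas": [[0, 0.09, 0, 0], [-0.01, 0.18, 0, 0], [-0.02, 0.27, 0, 0], [-0.02, 0.36, 0, 0], [-0.03, 0.45, 0, 0], [-0.03, 0.54, 0, 0], [-0.04, 0.63, 0, 0], [-0.04, 0.72, 0, 0], [-0.05, 0.81, 0, 0], [-0.05, 0.9, 0, 0]]}}

```text
clock: 8.45
eef_pos: [0.4696, -0.0019, 0.1592]
tool_rot: [3.117, -0.392, -0.0]
contact_force: [0.3, -0.1, -1.2]
gripper_width: 0.0275
grip_force: 20.0
```

Request:
{"api": "send_rows", "payload": {"deltas": [[0, 0.09, 0, -0.01], [-0.01, 0.18, 0, -0.02], [-0.02, 0.27, 0, -0.03], [-0.02, 0.36, 0, -0.03], [-0.03, 0.45, 0, -0.03], [-0.03, 0.53, 0, -0.03], [-0.04, 0.6, 0, -0.03], [-0.05, 0.65, 0, -0.03], [-0.05, 0.67, 0, -0.03], [-0.05, 0.67, 0, -0.03]]}}

```text
clock: 9.28
eef_pos: [0.438, -0.0969, 0.1593]
tool_rot: [3.125, -0.32, 0.0]
contact_force: [-0.3, -0.5, -0.9]
gripper_width: 0.0277
grip_force: 20.0
```

Run:
```python
from h import *
w=read_camera("wrist"); cv2.imwrite("pics/w2.png",w["image"][:,:,::-1]); np.savez("w2.npz",**w)
print(tool()[0]); move([0.439,-0.095,0.16],1.402)
o=np.array([.5642,-.1165]); a=2.973; ex=np.array([np.cos(a),np.sin(a)]); ey=np.array([-ex[1],ex[0]])
for x,y,z in [(-52,60,18),(-52,-60,18),(178,60,18),(178,-60,18),(149,50,52),(149,-50,52)]: print(x,y,z,proj(w,[*(o+ex*x/1e3+ey*y/1e3),z/1e3]).round(1))
```

```text
[ 0.43816415 -0.09640786  0.15926233]
[0.004, -0.01, -0.005] yang -1.774 turn -0.022
-52 60 18 [[404.9 -40.5]]
-52 -60 18 [[222.1 -33. ]]
178 60 18 [[398.9 285.6]]
178 -60 18 [[252.6 290.5]]
149 50 52 [[394.2 266.8]]
149 -50 52 [[254.7 271.6]]
```

View pics/w2.png

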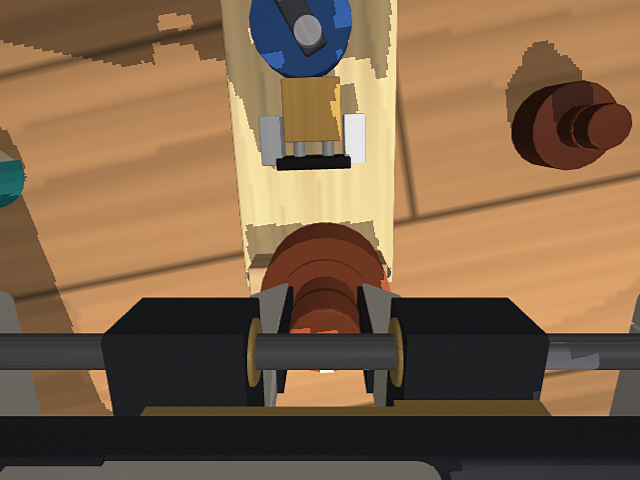

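Run:
```python
import cv2
a=cv2.imread("pics/w2.png")[0:300,210:410]
cv2.imwrite("pics/w2c.png",cv2.resize(a[:290],None,fx=2.05,fy=2.05,interpolation=cv2.INTER_NEAREST))
im=cv2.imread("pics/w2.png").astype(int)
for v in [5,40,80,120,160,180,200,215]:
    row=im[v]; # bed: bright/low-sat: B channel relative to R
    sat=(row[:,2]-row[:,0])/(row[:,2]+1)
    print(v,[(u,round(sat[u],2)) for u in list(range(216,256,3))],[(u,round(sat[u],2)) for u in range(384,408,2)])
```

```text
5 [(216, np.float64(0.5)), (219, np.float64(0.52)), (222, np.float64(0.39)), (225, np.float64(0.38)), (228, np.float64(0.39)), (231, np.float64(0.38)), (234, np.float64(0.38)), (237, np.float64(0.39)), (240, np.float64(0.38)), (243, np.float64(0.38)), (246, np.float64(0.38)), (249, np.float64(0.4)), (252, np.float64(-2.88)), (255, np.float64(-1.94))] [(384, np.float64(0.38)), (386, np.float64(0.39)), (388, np.float64(0.38)), (390, np.float64(0.39)), (392, np.float64(0.32)), (394, np.float64(0.33)), (396, np.float64(0.33)), (398, np.float64(0.52)), (400, np.float64(0.51)), (402, np.float64(0.5)), (404, np.float64(0.51)), (406, np.float64(0.51))]
40 [(216, np.float64(0.49)), (219, np.float64(0.5)), (222, np.float64(0.51)), (225, np.float64(0.39)), (228, np.float64(0.38)), (231, np.float64(0.39)), (234, np.float64(0.38)), (237, np.float64(0.38)), (240, np.float64(0.38)), (243, np.float64(0.38)), (246, np.float64(0.38)), (249, np.float64(0.38)), (252, np.float64(0.38)), (255, np.float64(-2.32))] [(384, np.float64(0.38)), (386, np.float64(0.38)), (388, np.float64(0.38)), (390, np.float64(
[... 3435 characters left out ...]
 np.float64(0.52)), (406, np.float64(0.51))]
215 [(216, np.float64(0.51)), (219, np.float64(0.52)), (222, np.float64(0.52)), (225, np.float64(0.52)), (228, np.float64(0.51)), (231, np.float64(0.52)), (234, np.float64(0.51)), (237, np.float64(0.51)), (240, np.float64(0.39)), (243, np.float64(0.35)), (246, np.float64(0.34)), (249, np.float64(0.34)), (252, np.float64(0.34)), (255, np.float64(0.33))] [(384, np.float64(0.33)), (386, np.float64(0.35)), (388, np.float64(0.34)), (390, np.float64(0.34)), (392, np.float64(0.34)), (394, np.float64(0.51)), (396, np.float64(0.52)), (398, np.float64(0.51)), (400, np.float64(0.52)), (402, np.float64(0.51)), (404, np.float64(0.51)), (406, np.float64(0.52))]
```

View pics/w2c.png

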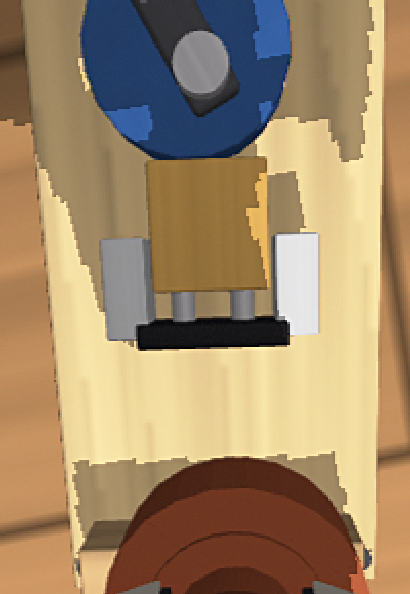

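Run:
```python
from h import *
w=dict(np.load("w2.npz"))
V=[5,40,80,120,180,200,215]; L=[221,224,227.5,230.5,236.5,238.5,240.3]; Rr=[397.3,396.5,396,395.3,394,393.8,393.3]
def fit(U):
    P=np.array([ray(w,(u,v),.018)[:2] for u,v in zip(U,V)]); vx,vy,x,y=cv2.fitLine(P.astype(np.float32),cv2.DIST_L2,0,.01,.01).ravel()
    if vx>0: vx,vy=-vx,-vy
    return np.array([x,y]),np.array([vx,vy])
(l,dl),(q,dr)=fit(L),fit(Rr); print("angles",np.arctan2(dl[1],dl[0])%(2*np.pi),np.arctan2(dr[1],dr[0])%(2*np.pi))
a=np.arctan2(*(dl+dr)[::-1]); ex=np.array([np.cos(a),np.sin(a)]); ey=np.array([-ex[1],ex[0]])
print("width",(l-q)@ey,"centre y-offset",(l+q)@ey/2)
o=np.array([.5642,-.1165]); print("old origin off ey",o@ey, "a",a)
c=lambda x,y,z: ray(w,(210+x/2.05,y/2.05),z)[:2]
for n,p in dict(padL=c(137,348,.051),padR=c(289,345,.051),fenceL=c(79,550,.052),fenceLb=c(90,522,.018),screw=c(201,62,.064)).items(): print(n,(p-o)@ex*1e3,p@ey*1e3-(l+q)@ey/2*1e3, p)
p,R=tool(); print("tcp fix", (p[:2]-o)@ex*1e3,(p[:2]@ey-(l+q)@ey/2)*1e3)
# blank held: predicted outline in wrist
print("strip/axis proj", proj(w,[[*p[:2],p[2]-.04+.068]]), "body top back",proj(w,[[*(p[:2]-ex*.03),p[2]-.006]]))
```

```text
angles 2.966067 2.9679089
width -0.11898559 centre y-offset 0.012607813
old origin off ey 0.016716412508487696 a 2.9669878
padL 77.74234083168919 -24.597593231597564 [ 0.49262652 -0.07472496]
padR 78.25605287880325 24.958459902653537 [ 0.48351179 -0.12343828]
fenceL 146.68483527832214 -49.17127382079789 [ 0.42900119 -0.0385483 ]
fenceLb 147.5115521735313 -51.258814946110625 [ 0.42854969 -0.03634888]
screw -2.818017102358188 0.1796301311340205 [ 0.56765771 -0.11312031]
tcp fix 127.60989271610993 6.216768603181766
strip/axis proj [[325.51214942 341.61459932]] body top back [[323.31949811 238.92843909]]
```

Request:
{"api": "send_rows", "payload": {"deltas": [[0.04, -0.04, 0, 0], [0.04, -0.04, 0.08, 0], [0.04, -0.04, 0.18, 0], [0.04, -0.04, 0.28, 0], [0.04, -0.04, 0.38, 0], [0.04, -0.04, 0.47, 0], [0.04, -0.04, 0.54, 0], [0.04, -0.04, 0.59, 0], [0.04, -0.04, 0.6, 0], [0.04, -0.04, 0.6, 0]]}}

```text
clock: 10.17
eef_pos: [0.4456, -0.0912, 0.0689]
tool_rot: [-3.125, 0.317, 0.001]
contact_force: [-1.0, -0.3, -0.2]
gripper_width: 0.0276
grip_force: 20.0
```

Request:
{"api": "send_rows", "payload": {"deltas": [[0, 0, 0.01, 0], [0, 0, 0.02, 0], [0, 0, 0.03, 0], [0, 0, 0.04, 0], [0, 0, 0.05, 0], [0, 0, 0.055, 0], [0, 0, 0.06, 0], [0, 0, 0.065, 0], [0, 0, 0.065, 0], [0, 0, 0.065, 0]]}}

```text
clock: 11.0
eef_pos: [0.4453, -0.0916, 0.0595]
tool_rot: [3.125, -0.318, -0.0]
contact_force: [-0.3, -0.2, 0.7]
gripper_width: 0.0276
grip_force: 20.0
```

Run:
```python
from h import *
w=read_camera("wrist"); t=read_camera("top"); s=read_camera("scene"); np.savez("w3.npz",**w)
f=lambda im,a,b,c,d,k: cv2.resize(im[a:b,c:d,::-1],(400,k),interpolation=cv2.INTER_CUBIC)
cv2.imwrite("pics/w3.png",np.hstack([f(w["image"],0,480,80,560,400),f(s["image"],180,300,240,360,400)]))
print(tool()[0],manip.read_state()["contact_force"])
```

```text
[ 0.44533993 -0.09165815  0.05948485] [-0.72675906 -0.50270368 -0.15632034]
```

View pics/w3.png

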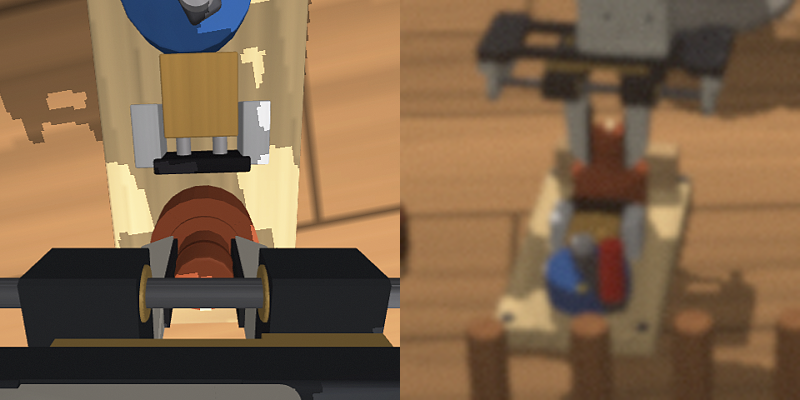

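Request:
{"api": "send_rows", "payload": {"deltas": [[0, 0, 0.003, 0], [0, 0, 0.006, 0], [0, 0, 0.01, 0], [0, 0, 0.012, 0], [0, 0, 0.012, 0], [0, 0, 0.012, 0], [0, 0, 0.012, 0], [0, 0, 0.012, 0], [0, 0, 0.012, 0], [0, 0, 0.012, 0]]}}

```text
clock: 11.98
eef_pos: [0.4454, -0.0917, 0.0581]
tool_rot: [3.125, -0.318, 0.001]
contact_force: [-1.3, 0.1, 5.0]
gripper_width: 0.0278
grip_force: 20.0
```

Request:
{"api": "send_rows", "payload": {"deltas": [[0, 0, 0, 0], [0, 0, 0, 0], [0, 0, 0, 0], [0, 0, 0, 0], [0, 0, 0, 0], [0, 0, -0.03, 0], [0, 0, -0.1, 0], [0, 0, -0.2, 0], [0, 0, -0.3, 0], [0, 0, -0.4, 0]], "claw": 0.1}}

```text
clock: 12.82
eef_pos: [0.4452, -0.0916, 0.1185]
tool_rot: [3.125, -0.318, -0.0]
contact_force: [0.6, 0.7, -0.9]
gripper_width: 0.0507
grip_force: 0.0
```

Request:
{"api": "send_rows", "payload": {"deltas": [[0.05, 0, -0.1, -0.03], [0.15, -0.04, -0.2, -0.06], [0.25, -0.06, -0.3, -0.1], [0.35, -0.08, -0.38, -0.14], [0.46, -0.11, -0.38, -0.18], [0.57, -0.14, -0.38, -0.22], [0.68, -0.16, -0.38, -0.26], [0.79, -0.19, -0.38, -0.3], [0.9, -0.22, -0.38, -0.34], [1, -0.24, -0.38, -0.34]]}}

```text
clock: 13.65
eef_pos: [0.6003, -0.0863, 0.1748]
tool_rot: [-3.098, -0.524, 0.0]
contact_force: [0.7, -1.0, 0.1]
gripper_width: 0.0504
grip_force: 0.0
```

Run:
```python
from h import *
w=read_camera("wrist"); np.savez("w4.npz",**w); cv2.imwrite("pics/w4.png",w["image"][:,:,::-1])
print(tool()[0]); move([.628,-.092,.17],-1.236); print(proj(w,[[.628,-.092,.1],[.567,-.113,.064],[.442,-.0908,.086]]))
```

```text
[ 0.60251937 -0.08651137  0.17468958]
[0.149, 0.09, 0.032] yang -1.239 turn -0.002
[[348.77170065 217.24775502]
 [344.20873602 291.82290325]
 [262.41378211 437.47280811]]
```

View pics/w4.png

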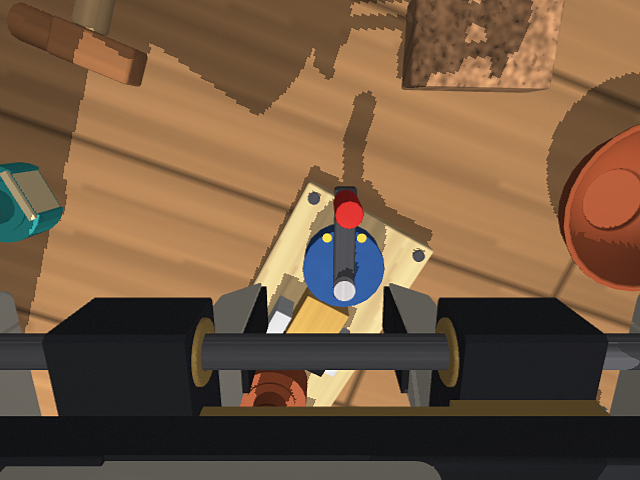

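Request:
{"api": "send_rows", "payload": {"deltas": [[0.08, 0.045, 0, 0], [0.155, 0.09, 0.05, 0], [0.155, 0.09, 0.15, 0], [0.155, 0.09, 0.26, 0], [0.155, 0.09, 0.37, 0], [0.155, 0.09, 0.48, 0], [0.155, 0.09, 0.58, 0], [0.155, 0.09, 0.66, 0], [0.155, 0.09, 0.72, 0], [0.155, 0.09, 0.74, 0]]}}

```text
clock: 14.53
eef_pos: [0.625, -0.0916, 0.0622]
tool_rot: [-3.098, -0.517, 0.003]
contact_force: [-0.9, 0.9, 0.8]
gripper_width: 0.0504
grip_force: 0.0
```

Request:
{"api": "send_rows", "payload": {"deltas": [[0, 0, 0, 0], [0, 0, 0, 0], [0, 0, 0, 0], [0, 0, 0, 0], [0, 0, 0, 0], [0, 0, 0, 0], [0, 0, 0, 0], [0, 0, 0, 0], [0, 0, 0, 0], [0, 0, 0, 0]], "claw": -1, "newtons": 20}}

```text
clock: 15.37
eef_pos: [0.6264, -0.0921, 0.0643]
tool_rot: [3.098, 0.518, 0.002]
contact_force: [0.6, -2.5, 3.7]
gripper_width: 0.0177
grip_force: 20.0
```

Request:
{"api": "send_rows", "payload": {"deltas": [[-0.001, -0.028, 0, -0.042], [-0.004, -0.057, 0, -0.084], [-0.008, -0.085, 0, -0.126], [-0.015, -0.113, 0, -0.168], [-0.023, -0.14, 0, -0.209], [-0.033, -0.167, 0, -0.251], [-0.045, -0.193, 0, -0.293], [-0.059, -0.218, 0, -0.335], [-0.074, -0.242, 0, -0.377], [-0.09, -0.265, 0, -0.419]]}}

```text
clock: 16.2
eef_pos: [0.6012, -0.0599, 0.0642]
tool_rot: [2.76, 1.494, 0.002]
contact_force: [2.9, -7.3, 1.3]
gripper_width: 0.0173
grip_force: 20.0
```

Run:
```python
from h import *
p,R=tool(); c=np.array([.567,-.113]); d=p[:2]-c; s=manip.read_state(); print(p,"r",np.hypot(*d),"ang",np.arctan2(d[1],d[0]),"yaw+pi/2",np.arctan2(R[1,1],R[0,1])+np.pi/2,s["contact_force"],s["ft_torque"],s["gripper_width"])
```

```text
[ 0.6011535  -0.05994544  0.06420404] r 0.06309713243990789 ang 0.9988322629275284 yaw+pi/2 0.9924786983437474 [ 2.85913117 -7.33501433  1.32069754] [-1.06387025 -0.38972201 -0.04094481] 0.017257776275913548
```

Tracking the arc as planned (angle 0.999, r 63 mm); continue.

Request:
{"api": "send_rows", "payload": {"deltas": [[-0.001, -0.028, 0, -0.042], [-0.004, -0.057, 0, -0.084], [-0.008, -0.085, 0, -0.126], [-0.015, -0.113, 0, -0.168], [-0.023, -0.14, 0, -0.209], [-0.033, -0.167, 0, -0.251], [-0.045, -0.193, 0, -0.293], [-0.059, -0.218, 0, -0.335], [-0.074, -0.242, 0, -0.377], [-0.09, -0.265, 0, -0.419]]}}

```text
clock: 17.03
eef_pos: [0.5618, -0.05, 0.0643]
tool_rot: [2.127, 2.304, 0.002]
contact_force: [7.8, -9.0, -2.4]
gripper_width: 0.0174
grip_force: 20.0
```

Request:
{"api": "send_rows", "payload": {"deltas": [[-0.001, -0.028, 0, -0.042], [-0.004, -0.057, 0, -0.084], [-0.008, -0.085, 0, -0.126], [-0.015, -0.113, 0, -0.168], [-0.023, -0.14, 0, -0.209], [-0.033, -0.167, 0, -0.251], [-0.045, -0.193, 0, -0.293], [-0.059, -0.218, 0, -0.335], [-0.074, -0.242, 0, -0.377], [-0.09, -0.265, 0, -0.419]]}}

```text
clock: 17.87
eef_pos: [0.5249, -0.0657, 0.0643]
tool_rot: [1.268, 2.864, 0.003]
contact_force: [14.2, -1.5, -6.1]
gripper_width: 0.0175
grip_force: 20.0
```

Run:
```python
from h import *
p,R=tool(); c=np.array([.567,-.113]); d=p[:2]-c; s=manip.read_state(); print(p,"r",np.hypot(*d),"ang",np.arctan2(d[1],d[0]),"yaw+pi/2",np.arctan2(R[1,1],R[0,1])+np.pi/2,s["contact_force"],s["gripper_width"],s["joint_pos"])
w=read_camera("wrist"); np.savez("w5.npz",**w); cv2.imwrite("pics/w5.png",w["image"][:,:,::-1])
```

```text
[ 0.52491413 -0.06565366  0.06432581] r 0.06334742752039141 ang 2.297441487779861 yaw+pi/2 2.3078855950716 [14.19587315 -1.45012043 -6.11992846] 0.017505850651069035 [-2.69763241e-01  5.31641319e-01  1.72667648e+00  8.69450495e-04
  8.73979944e-01 -1.00738666e+00]
```

View pics/w5.png

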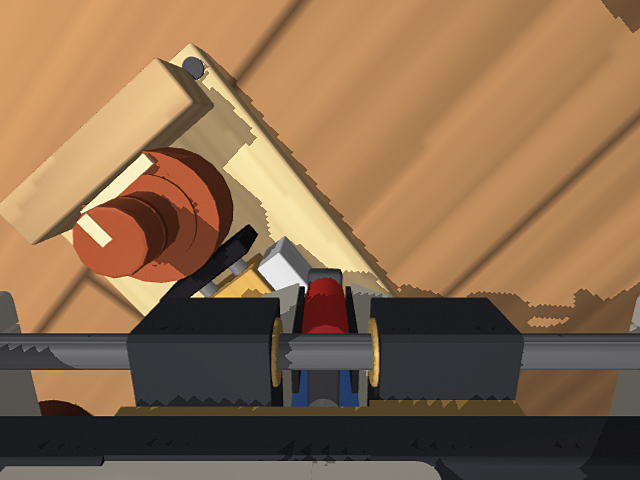

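Request:
{"api": "send_rows", "payload": {"deltas": [[-0.001, -0.028, 0, -0.042], [-0.004, -0.057, 0, -0.084], [-0.008, -0.085, 0, -0.126], [-0.015, -0.113, 0, -0.168], [-0.023, -0.14, 0, -0.209], [-0.033, -0.167, 0, -0.251], [-0.045, -0.193, 0, -0.293], [-0.059, -0.218, 0, -0.335], [-0.074, -0.242, 0, -0.377], [-0.09, -0.265, 0, -0.419]]}}

```text
clock: 18.75
eef_pos: [0.5047, -0.1006, 0.0643]
tool_rot: [0.275, 3.12, 0.002]
contact_force: [16.2, 6.7, -5.8]
gripper_width: 0.0175
grip_force: 20.0
```

Request:
{"api": "send_rows", "payload": {"deltas": [[0, 0, 0, 0], [0, 0, 0, 0], [0, 0, 0, 0], [0, 0, 0, 0], [0, 0, 0, 0], [0, 0, 0, 0], [0, 0, 0, 0], [0, 0, 0, 0], [0, 0, 0, 0], [0, 0, 0, 0]]}}

```text
clock: 19.58
eef_pos: [0.5046, -0.1013, 0.0643]
tool_rot: [0.279, 3.12, -0.0]
contact_force: [13.8, 2.1, -5.9]
gripper_width: 0.0174
grip_force: 20.0
```

Run:
```python
from h import *
p,R=tool(); c=np.array([.567,-.113]); d=p[:2]-c; s=manip.read_state(); print(p,"r",np.hypot(*d),"ang",np.arctan2(d[1],d[0]),"yaw+pi/2",np.arctan2(R[1,1],R[0,1])+np.pi/2,s["contact_force"],s["gripper_width"])
```

```text
[ 0.50458423 -0.10133938  0.06430107] r 0.06349565848415249 ang 2.9569001182279533 yaw+pi/2 2.9633086739392898 [13.80931855  2.10712087 -5.85434014] 0.017427404004474543
```

Request:
{"api": "send_rows", "payload": {"deltas": [[0, 0, 0, 0], [0, 0, 0, 0], [0, 0, 0, 0], [0, 0, 0, 0], [0, 0, 0, 0], [0, 0, -0.05, 0], [0, 0, -0.15, 0], [0, 0, -0.25, 0], [0, 0, -0.35, 0], [0, 0, -0.45, 0]], "claw": 0.1}}

```text
clock: 20.42
eef_pos: [0.5003, -0.1012, 0.1324]
tool_rot: [0.279, 3.129, -0.0]
contact_force: [-0.1, -0.2, 0.3]
gripper_width: 0.0505
grip_force: 0.0
```

Request:
{"api": "send_rows", "payload": {"deltas": [[-0.03, 0, -0.1, 0], [-0.1, 0, -0.2, 0], [-0.2, 0, -0.3, 0], [-0.3, 0, -0.4, 0], [-0.42, 0, -0.5, 0], [-0.55, 0, -0.5, 0], [-0.68, 0, -0.5, 0], [-0.8, 0, -0.5, 0], [-0.85, 0, -0.5, 0], [-0.85, 0, -0.5, 0]]}}

```text
clock: 21.25
eef_pos: [0.6269, -0.124, 0.2061]
tool_rot: [0.279, 3.129, -0.0]
contact_force: [-1.3, 0.8, -0.4]
gripper_width: 0.0505
grip_force: 0.0
```

Run:
```python
from h import *
w=read_camera("wrist"); np.savez("w6.npz",**w); cv2.imwrite("pics/w6.png",w["image"][:,:,::-1])
print(tool()[0])
```

```text
[ 0.62602236 -0.12376499  0.20603267]
```

View pics/w6.png

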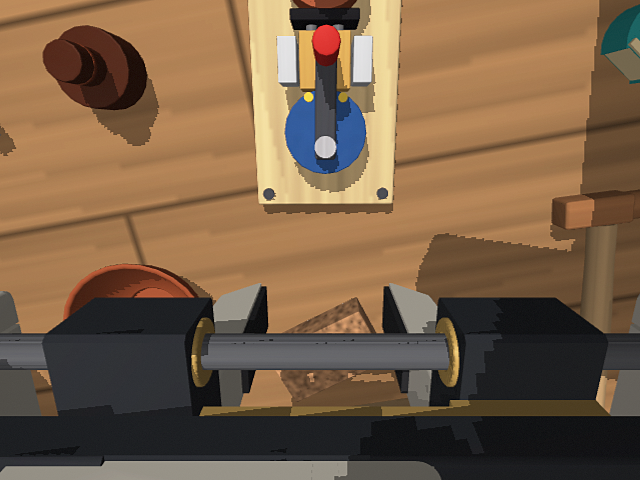

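```bash
cat > ang.py <<'E'
from h import *
import sys
w=dict(np.load(sys.argv[1])); im=w["image"].astype(int); r,g,b=im[...,0],im[...,1],im[...,2]
def blob(m,box):
    u0,u1,v0,v1=box; M=np.zeros_like(m); M[v0:v1,u0:u1]=m[v0:v1,u0:u1]; n,l,s,c=cv2.connectedComponentsWithStats(M.astype(np.uint8)); k=1+np.argmax(s[1:,4]); return c[k],s[k]
red=blob((r>210)&(g<90)&(b<90),(290,360,0,90)); scr=blob((abs(r-b)<25)&(r>150),(300,350,120,170))
yl=blob((r>200)&(g>180)&(b<90),(295,322,85,110)); yr=blob((r>200)&(g>180)&(b<90),(328,360,85,110))
print("red",red,"screw",scr,"dots",yl[0],yr[0])
sat=(r-b)/(r+1.)
V=range(60,190,10); L=[];Rr=[]
for v in V:
    ok=(sat[v]<.45); L.append(next(u for u in range(225,290) if ok[u:u+4].all())); Rr.append(next(u for u in range(420,370,-1) if ok[u-3:u+1].all()))
print(L,Rr)
def fit(U):
    P=np.array([ray(w,(u,v),.018)[:2] for u,v in zip(U,V)]); d=cv2.fitLine(P.astype(np.float32),cv2.DIST_HUBER,0,.001,.01).ravel(); d=d*(-1 if d[0]>0 else 1); return np.arctan2(d[1],d[0])
print("bed",fit(L),fit(np.array(Rr)+1))
H=ray(w,red[0],.1);S=ray(w,scr[0],.064);A=ray(w,yl[0],.045);B=ray(w,yr[0],.045)
t=lambda d:np.arctan2(d[1],d[0])
print("handle",H,"screw",S,"r",np.linalg.norm((H-S)[:2]),"lever ang",t(H-S),"dots perp",t(B-A),t(B-A)+np.pi/2,t(B-A)-np.pi/2)
E
python3 ang.py w6.npz
```

```text
Traceback (most recent call last):
  File "ang.py", line 7, in <module>
    yl=blob((r>200)&(g>180)&(b<90),(295,322,85,110)); yr=blob((r>200)&(g>180)&(b<90),(328,360,85,110))
                                                         ~~~~^^^^^^^^^^^^^^^^^^^^^^^^^^^^^^^^^^^^^^^^^
  File "ang.py", line 5, in blob
    u0,u1,v0,v1=box; M=np.zeros_like(m); M[v0:v1,u0:u1]=m[v0:v1,u0:u1]; n,l,s,c=cv2.connectedComponentsWithStats(M.astype(np.uint8)); k=1+np.argmax(s[1:,4]); return c[k],s[k]
                                                                                                                                          ~~~~~~~~~^^^^^^^^^
ValueError: attempt to get argmax of an empty sequence
```

```bash
sed -i 's/(r>200)&(g>180)&(b<90)/(g>120)\&(b<g*.6)/g' ang.py; python3 ang.py w6.npz
```

```text
red (array([325.63947798,  39.24306688]), array([313,  25,  27,  30, 613], dtype=int32)) screw (array([324.87027027, 146.55675676]), array([315, 136,  21,  22, 370], dtype=int32)) dots [308.05479452  96.46575342] [342.62121212  96.65151515]
[251, 251, 252, 252, 253, 253, 254, 255, 255, 256, 256, 257, 257] [398, 397, 397, 397, 396, 396, 396, 395, 394, 394, 394, 394, 393]
bed 2.969417 2.9722738
handle [ 0.50376578 -0.10064774  0.1       ] screw [ 0.56775948 -0.11264628  0.064     ] r 0.06510881996239241 lever ang 2.956248999248097 dots perp 1.3874204020976164 2.9582167288925127 -0.18337592469728015
```

Request:
{"api": "send_rows", "payload": {"deltas": [[0.05, 0, 0, 0], [0.15, 0, 0, 0], [0.25, 0, 0, 0], [0.35, 0, 0, 0], [0.45, 0, 0, 0], [0.55, 0, 0, 0], [0.65, 0, 0, 0], [0.72, 0, 0, 0], [0.75, 0, 0, 0], [0.75, 0, 0, 0]]}}

```text
clock: 22.13
eef_pos: [0.5141, -0.1036, 0.2068]
tool_rot: [0.279, 3.129, -0.0]
contact_force: [0.1, -1.0, 0.6]
gripper_width: 0.0505
grip_force: 0.0
```

Run:
```python
from h import *
w=read_camera("wrist"); np.savez("w7.npz",**w); im=w["image"].astype(int); r,g,b=im[...,0],im[...,1],im[...,2]
o=np.array([.5674,-.1128]); a=2.970; ex=np.array([np.cos(a),np.sin(a)]); ey=np.array([-ex[1],ex[0]])
P=lambda x,y,z: [*(o+ex*x/1e3+ey*y/1e3),z/1e3]
F=lambda uv,z:(lambda q:np.round([(q[:2]-o)@ex*1e3,(q[:2]-o)@ey*1e3],1))(ray(w,uv,z))
for n,q in dict(spig=P(127,0,86),fenceL=P(149,-50,52),fenceR=P(149,50,52),pad=P(97,0,51),fl1=P(149,-20.5,52),fl2=P(149,20.5,52)).items(): print(n,proj(w,q).round(1))
m=masks_of("wrist","blank_mid"); print([(d["conf"],d["uv"],d["mask"].sum()) for d in m])
x0,y0=proj(w,P(127,0,52))[0].astype(int)
# columns: print colours down the fixture centre lines at y=-17 and y=+17, z 52
for yy in (-36,-17,17,36):
    print(yy,[(x,tuple(im[tuple(proj(w,P(x,yy,52))[0].round().astype(int)[::-1])])) for x in list(range(138,160,1))] if yy in(-17,17) else "")
# colour masks
wood=(r>b*2.2)&(g<r*.5)&(r>60); n,l,s,c=cv2.connectedComponentsWithStats(wood.astype(np.uint8)); k=[i for i in range(1,n) if s[i,4]>300]; print([(s[i].tolist(),c[i].round(1)) for i in k])
```

```text
spig [[323.2 129. ]]
fenceL [[390.   97.7]]
fenceR [[256.3  98.6]]
pad [[323.7 168.4]]
fl1 [[350.5  98. ]]
fl2 [[295.7  98.4]]
[(0.92, [614.3, 181.2], np.int64(3680)), (0.66, [323.6, 131.9], np.int64(4586))]
-36 
-17 [(138, (np.int64(86), np.int64(43), np.int64(27))), (139, (np.int64(96), np.int64(51), np.int64(33))), (140, (np.int64(98), np.int64(47), np.int64(30))), (141, (np.int64(151), np.int64(112), np.int64(81))), (142, (np.int64(255), np.int64(248), np.int64(195))), (143, (np.int64(239), np.int64(227), np.int64(178))), (144, (np.int64(239), np.int64(228), np.int64(179))), (145, (np.int64(239), np.int64(228), np.int64(178))), (146, (np.int64(246), np.int64(237), np.int64(185))), (147, (np.int64(215), np.int64(164), np.int64(119))), (148, (np.int64(60), np.int64(52), np.int64(38))), (149, (np.int64(128), np.int64(104), np.int64(74))), (150, (np.int64(181), np.int64(147), np.int64(103))), (151, (np.int64(204), np.int64(164), np.int64(115))), (152, (np.int64(203), np.int64(165), np.int64(115))), (153, (np.int64(207), np.int64(166), np.int64(118))), (154, (np.int64(205), np.int64(1
[... 875 characters left out ...]
, (149, (np.int64(140), np.int64(114), np.int64(80))), (150, (np.int64(191), np.int64(153), np.int64(109))), (151, (np.int64(196), np.int64(157), np.int64(111))), (152, (np.int64(197), np.int64(157), np.int64(110))), (153, (np.int64(196), np.int64(156), np.int64(111))), (154, (np.int64(195), np.int64(159), np.int64(112))), (155, (np.int64(198), np.int64(160), np.int64(113))), (156, (np.int64(201), np.int64(161), np.int64(115))), (157, (np.int64(202), np.int64(161), np.int64(114))), (158, (np.int64(200), np.int64(161), np.int64(115))), (159, (np.int64(200), np.int64(161), np.int64(115)))]
36 
[([286, 103, 77, 69, 2643], array([326.2, 139. ])), ([313, 200, 26, 35, 711], array([325.5, 217.6]))]
```

```bash
python3 -c "
from plant import order; print(order.close_job())"
```

```text
the job is handed in; nothing more can be done
None
```

The blank is clamped midway along the fence with its flat parallel to it to within measurement error, the cam lever points straight at it (within about 0.014 rad), the gripper is open and clear, and the job is handed in at about 22 s; I deliberately touched nothing else, but did not check the bystanders afterwards.

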